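Butt a board in a clamping jig and spin its wing nut down

ROBOT

A 6-joint arm with a two-finger parallel gripper is mounted at the origin on the work surface. World frame = base frame: x ahead of the robot, y to its left, z up, the work surface at z = 0. Lengths are in mm, angles in degrees, forces in N, time in s.
With the tool pointing down it reaches from about 325 to 925 mm from the base axis. Payload 3.1 kg.
Tool frame: the origin (TCP) lies at the very end of the fingers, on their centre line; the grasp point (between the pads) lies grasp_offset behind it (grasp_offset is the distance from the TCP to the grasp point, in mm); z points along the fingers, y is the line along which they close (so a half turn about z gives the same grasp; the last joint's range is limited). The gripper opens to 85 mm and grips with 20 to 120 N. Pads are 22 mm wide; open, the fingers measure 114 mm over their backs; the gripper's body (76 mm by 85 mm) begins 54 mm behind the grasp point. The pads swing forward as they close: fully open they stand 13 mm farther back than shut.
Start: joints at [70.52, 12.427, 92.441, -0, 75.132, -6.429], TCP at [141.127, 608.87, 231.3] pointing down, gripper open.
Joint ranges: [-157.48, 157.48], [-44.54, 120.13], [17.64, 146.25], [-64.5, 244.5], [7.68, 150.69], [-147.95, 147.95]. Speed limits (degrees/s): [159.86, 159.86, 180, 180, 180, 180].

INTERFACE

Orientations are given as [roll, pitch, yaw] about the fixed x, y, z axes, in that order (R = Rz(yaw) Ry(pitch) Rx(roll)).
In Python, from station import * gives the robot as it stands. Calls block until the motion is done:
- goto(position, orientation): joint-space move of the TCP to a pose.
- move_l(position, attitude=None, speed=150): straight line of the TCP; attitude=None keeps the orientation; speed is the mean speed in mm/s.
- move_j(angles): joint-space move.
- grip(opening, squeeze=None): finger opening in mm; squeeze is the grip in N (None keeps the last); returns when the fingers have stopped.
- wait(seconds).
- solve_ik(position, orientation): joint angles nearest the present ones, or None.
- get_obs(): the state.
- get_image(name): name is "scene" or "top" or "wrist"; returns the picture (384x512x3 uint8, red, green, blue); there is no depth.
- get_calibration(name): a dict with "fx", "fy", "cx", "cy" (pixels), "R" (3x3) and "t" (3): a world point X has camera coordinates R X + t; the wrist camera has in their place "mount" (4x4, takes a point from camera to tool coordinates, whose origin is the TCP and whose axes are the flange's). Camera axes: x right, y down, z forward; pixel columns grow to the right and rows downward; lengths in mm; the calibration is good to about 2 mm. A picture is of the moment at which its call begins: read the wrist's pose just before it. get_calibration takes no time and is no camera call.
A pose or a line that the arm cannot do raises Unreachable and nothing moves.
- sign_off(): hands the job in; it is judged then, once.
Trained networks look in the newest picture that a camera, given by its name, has taken for a name from the list of things; names that differ only in an ending like _2 or _b are one class to them, and where a whole thing is asked for, a point or a joint stands for the part that bears it (a point fixed in the world has none). Each returns a list of dicts, best first, with "score" (0 to 1); they miss things now and then, are a little off and sometimes report something else, mostly with a low value. They report only what shows in the picture. A call takes as long as a camera call. They do not tell look-alikes from the thing itself.
- spot_in(name, camera): "extent" ([centre column, centre row, width, height] in pixels, round what is visible of it).
- regions_of(name, camera): "region" (384x512 bool, what is visible of it) and "extent" ([centre column, centre row, width, height] in pixels, round what is visible of it).
The state is a dict: "t": time; "joint_pos": joint angles; "qvel": joint speeds; "effort": joint torques, N m; "tcp_pos": TCP position; "ee_rot": TCP orientation; "wrist_force": force on the tool from outside, world axes, zero at the start; "moment": the same for the moment, N m; "grip_width": finger opening in mm; "grip_force": force on a finger pad.
Only numpy, scipy, OpenCV 4.12 (cv2) and the standard library are available. Lean on these libraries where they do the work, as an engineer would, in place of code of your own. Each camera call takes 0.05 s, during which the arm holds its last target. There are 200 camera calls.

TASK

Push the pine board along the trough of the clamping jig with a fingertip until its end butts against the upright end stop, then spin the clamp's wing nut clockwise (seen from above) with repeated fingertip strokes on its wings until it comes up tight and the strap bears on the board. Do not lift the board, do not force the nut hard, and leave the other things on the bench and jig where they are.

Things in the scene. Friction and masses are not known exactly. Their poses are not given: they have to be found in the camera images.
- jig: clamping jig, screwed down: grey base plate 12 mm thick. Origin: on the bench below the axis of the clamp's stud; z up. In its frame the plate spans x -71..101, y -75..215 mm. A trough for the board runs along y: centre line x = 47 mm, 63 mm wide, between rails with tops 22 mm above the bench. A 12 mm steel stud stands at x = y = 0, top 102 mm above the bench
- stop_face (a point): point that the board must butt against, on the face of the upright aluminium end stop closing the trough's -y end: jig x = 47, y = -44 mm, 26 mm above the bench. The stop spans jig x -45..87 mm, its top 100 mm above the bench; it stands only 6 mm from the circle of the wing tips, so a finger cannot pass there
- board: pine board lying in the trough, loose: 60 mm (x) x 140 mm (y) x 28 mm thick, about 0.13 kg; origin: centre of its underside (12 mm above the bench); its y lies along the trough. It starts 30 to 65 mm short of the end stop, its front partly under or near the clamp strap
- board_butt (a point): centre of the board's end face nearest the end stop, 14 mm above its underside
- board_push (a point): centre of the board's other end face (the free end), 14 mm above its underside
- strap: steel clamp strap, a flat bar 8 mm thick across the trough (jig x -53..59, y -18..18 mm), sliding straight up and down on the stud, carried by the wing nut. Origin: on the stud axis, in its underside, which is 50 mm above the bench when the nut's joint is 0 and 40 mm (on the board's top) when it is 7.85
- wing_nut (a joint): steel wing nut on the stud, 0 to 7.85 rad, growing clockwise seen from above; lowers strap and nut 1.27 mm per rad; strap meets the board at 7.7, stiffer from there to the hard stop at 7.85 (tight). At value q one wing points along the jig's +x turned clockwise by q, the other opposite. Turns lightly (some 1.3 N at a wing), does not coast. Starts at 0 to 2
- nut_center (a point): on the nut's axis at mid-height of its wings, 26.5 mm above the strap's underside. Hub 26 mm across; two flat wings, 6 mm thick, reach 38 mm from the axis and stand 14 to 39 mm above the strap's underside (the strap's top is 8 mm above it)
- wing_tip (a point): outer tip of one wing, 38 mm from the axis, at mid-height of the wing; moves with the nut
- offcut: bystander: small pine offcut 34 x 48 x 22 mm lying on the jig plate near the robot; origin: centre of its underside
- spare_nut: bystander: a loose, smaller wing nut (62 mm span) lying on the jig plate, not part of the job; origin: centre of its underside
- tape_measure: bystander: black tape measure 68 x 36 x 66 mm standing on the bench; origin: centre of its underside
- try_square: bystander: joiner's try square: dark wooden stock 26 x 110 x 20 mm (origin: centre of its underside) with a steel blade reaching 160 mm along its +x
- glue_bottle: bystander: white glue bottle, 60 mm diameter, 125 mm tall; origin: centre of its underside
- screw_jar: bystander: glass jar with a steel lid, 68 mm diameter, 75 mm tall; origin: centre of its underside
- screwdriver: bystander: screwdriver lying on the bench along its x
- sanding_block: bystander: cork sanding block 65 x 110 x 30 mm; origin: centre of its underside
Not all that is in view belongs to the job. What is shaped like the board but black or purple is not meant.

How it is judged (in metres and radians):
On the way, in this order (a step that is already met when the one before it is completed fails the run):
1. the board is butted against the end stop while the nut is still loose (y of board_butt in the frame of stop_face below 0.0035 m and angle between the y axis of board and the y axis of jig, either way round below 0.06 rad and not (value of joint wing_nut above 6 rad)), for 0.2 s.
2. the wing nut is run down tight on the butted board (y of board_butt in the frame of stop_face below 0.0035 m and angle between the y axis of board and the y axis of jig, either way round below 0.06 rad and value of joint wing_nut above 7.6 rad), for 0.2 s.
At the end, for the whole second after the job is handed in: The board's end is within 3.5 mm of the end stop and square to it within 0.06 rad, the wing nut is within 0.25 rad of its tight stop, and the strap presses on the board with more than 1 N; all at rest (all of step 2 and contact force between strap and board above 1 N and linear speed of board below 0.01 m/s); the robot touches nothing.
It fails at once if the board is lifted or tipped (height (world z) of board above 0.019 m or angle between board's own z axis and vertical above 0.12 rad).
It fails at once if the nut (or the strap that carries it) is forced: more than 80 N from the fingers (contact force between the fingers and strap above 80 N).
It fails at once if a bystander is moved by more than 20 mm (distance of any of offcut, spare_nut, tape_measure, try_square, glue_bottle, screw_jar, screwdriver, sanding_block from where it was at the start of the episode above 0.02 m).
It also fails if it takes over 69 s, if anything falls off the work surface, if the arm or the gripper's body presses on something with over 40 N, if the wrist force passes 120 N, or if a joint passes its speed limit or range.

## Working session

There is one attempt and no reset: what is moved stays moved. The work goes in short steps, each a Python script; the robot and the scene stay as the last script left them, time stands still between calls to the robot, and variables do not carry over. Pictures are saved under pics/ and viewed, at most 10 in all, crops included, and the job is handed in when it is done.

```bash
mkdir -p pics; ls; python3 - <<'E'
from station import *
import cv2,numpy as np
o=get_obs();print(o['t'],o['tcp_pos'],o['ee_rot'],o['grip_width'])
ims=[]
for c in ("scene","top"):
    im=get_image(c);cv2.imwrite(f"pics/{c}0.png",im[:,:,::-1])
    k=get_calibration(c);print(c,k)
    for n in ("jig","board","strap","wing_nut","spare_nut","offcut"):
        for r in spot_in(n,c)[:3]:print(c,n,round(r['score'],2),np.round(r['extent'],1))
print(get_calibration("wrist"))
a=cv2.imread("pics/top0.png");cv2.imwrite("pics/top0b.png",cv2.resize(a,(800,600),interpolation=cv2.INTER_CUBIC))
E
```

```text
pics
0.0 [140.82706653 608.06400207 229.96178754] [-1.79861106e+02 -1.74523009e-02  1.66946479e+02] 85.51269275153957
scene {'fx': 356.443330803793, 'fy': 356.443330803793, 'cx': 255.89405922065583, 'cy': 187.59367391145867, 'R': array([[ 0.26729072,  0.96357229,  0.00917094],
       [ 0.54720249, -0.14394398, -0.82452991],
       [-0.79317407,  0.22540756, -0.56574404]]), 't': array([-146.36784807, -205.19633169, 1351.48506519])}
scene jig 0.75 [283.2 204.6 124.1  57. ]
scene jig 0.5 [284.3 188.6  18.   16.2]
scene jig 0.48 [257.4 234.9  30.1  54. ]
scene board 0.85 [291.1 204.8  52.1  28.7]
scene board 0.79 [342.9 155.2  46.5  21.7]
scene board 0.74 [182.1 179.2  48.5  33.5]
scene strap 0.68 [320.5 235.6  58.3  41.1]
scene strap 0.62 [ 99.1 217.8  31.7  48.6]
scene strap 0.57 [257.3 194.8  32.   28.1]
scene spare_nut 0.65 [309.5 182.6  14.7   9.9]
scene spare_nut 0.24 [290.2 206.9  52.   27.9]
scene offcut 0.69 [285.4 189.3  16.9  16.7]
top {'fx': 465.2777544503332, 'fy': 465.2777544503332, 'cx': 255.55775422582275, 'cy': 194.02419900596303, 'R': array([[-0.00678493, -0.99989614, -
[... 257 characters left out ...]
rd 0.87 [136.3 280.2  56.   37.2]
top board 0.69 [341.4 149.1  46.1  54.5]
top strap 0.68 [264.8 204.   21.3  41. ]
top spare_nut 0.42 [201.6 224.7   6.7   5.7]
top offcut 0.61 [239.2 200.1 108.6  71.2]
top offcut 0.45 [228.6 223.9  18.9  13.1]
{'fx': 329.87350423400267, 'fy': 329.87350423400267, 'cx': 253.81054602238962, 'cy': 190.83162304312353, 'mount': array([[-8.03278619e-04, -9.53759142e-01, -3.00570880e-01,
         7.76775907e+01],
       [ 9.99999435e-01, -9.75506591e-04,  4.22929072e-04,
         3.79401267e-01],
       [-6.96581344e-04, -3.00570371e-01,  9.53759386e-01,
        -1.42999719e+02],
       [ 0.00000000e+00,  0.00000000e+00,  0.00000000e+00,
         1.00000000e+00]])}
```

View pics/top0b.png

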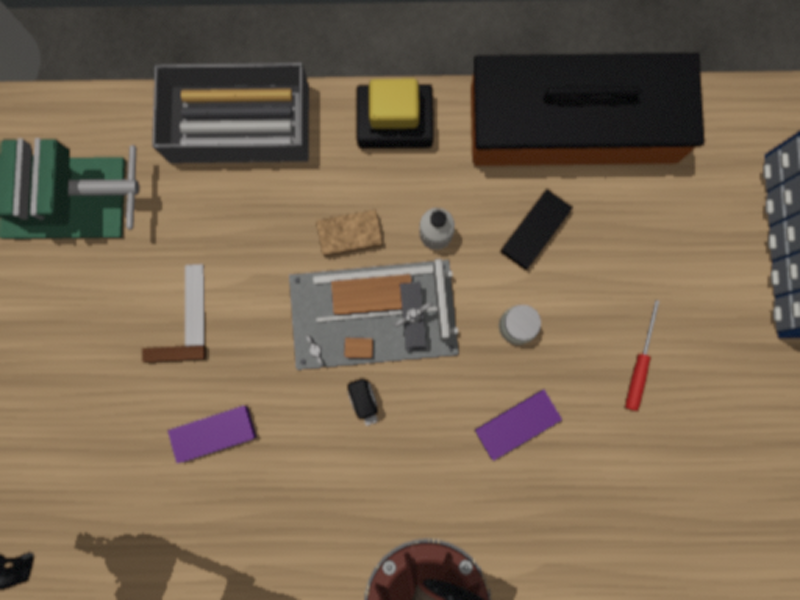

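View pics/scene0.png

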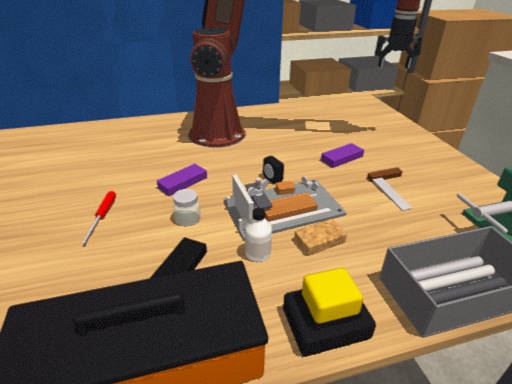

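The pine board is in the trough, at (236,191) in the top picture (512 px scale). Look-alikes are the purple boards at (136,280) and (331,272), the black one at (343,147), and the offcut at (229,223). The clamp nut is at about (266,201). The spare nut, at (202,224), is not part of the job. I choose the pine board and will take a close wrist view of it.

```bash
cat > h.py <<'E'
from station import *
import numpy as np, cv2
from scipy.spatial.transform import Rotation as Ro
def cam(c):
    k=get_calibration(c)
    if c!="wrist": return k,np.array(k['R']),np.array(k['t'])
    o=get_obs(); T=np.eye(4); T[:3,:3]=Ro.from_euler('xyz',o['ee_rot'],degrees=True).as_matrix(); T[:3,3]=o['tcp_pos']
    W=np.linalg.inv(T@np.array(k['mount'])); return k,W[:3,:3],W[:3,3]
def ray(K,uv,z):
    k,R,t=K; d=R.T@np.array([(uv[0]-k['cx'])/k['fx'],(uv[1]-k['cy'])/k['fy'],1]); c=-R.T@t
    return c+d*(z-c[2])/d[2]
def proj(K,X):
    k,R,t=K; p=(R@np.atleast_2d(X).T).T+t
    return np.c_[k['fx']*p[:,0]/p[:,2]+k['cx'],k['fy']*p[:,1]/p[:,2]+k['cy']]
E
python3 - <<'E'
from h import *
K=cam("top"); s=1.5625
for n,uv,z in (("nut",(415,314),80),("c",(291,276),12),("c",(447,262),12),("c",(457,353),12),("c",(299,368),12),("glue",(437,228),125)):
    print(n,ray(K,np.array(uv)/s,z).round(0))
P=ray(K,np.array((375,315))/s,12); print(P)
for yaw in (0,20,-20,90,180):
    for dx in (-40,0):
        q=solve_ik([P[0]+dx,P[1],260],[180,0,yaw]); print(yaw,dx,None if q is None else np.round(q,0))
E
```

```text
nut [489.  14.  80.]
c [567. 235.  12.]
c [590. -45.  12.]
c [427. -60.  12.]
c [403. 219.  12.]
glue [626. -23. 125.]
[495.6066119   84.76732947  12.        ]
0 -40 [  2.  -9. 112.  -0.  78.  92.]
0 0 [  2.  -4. 107.  -0.  77.  92.]
20 -40 [  2.  -9. 112.  -0.  78.  72.]
20 0 [  2.  -4. 107.  -0.  77.  72.]
-20 -40 [  2.  -9. 112.  -0.  78. 112.]
-20 0 [  2.  -4. 107.  -0.  77. 112.]
90 -40 [  2.  -9. 112.  -0.  78.   2.]
90 0 [  2.  -4. 107.  -0.  77.   2.]
180 -40 [  2.  -9. 112.   0.  78. -88.]
180 0 [  2.  -4. 107.   0.  77. -88.]
```

```bash
python3 - <<'E'
from h import *
goto([545,85,250],[180,0,0]); grip(0,40); wait(0.3)
K=cam("wrist"); im=get_image("wrist"); np.savez("K1.npz",R=K[1],t=K[2])
cv2.imwrite("pics/w1.png",im[:,:,::-1]); cv2.imwrite("pics/w1b.png",cv2.resize(im[:,:,::-1],(800,600),interpolation=cv2.INTER_CUBIC))
o=get_obs();print(o['t'],o['tcp_pos'],o['ee_rot'],o['grip_width'],o['wrist_force'])
for n in ("board","wing_nut","strap","offcut"):
    for r in spot_in(n,"wrist")[:2]:print(n,round(r['score'],2),np.round(r['extent'],1))
E
```

```text
4.175 [544.99674253  84.98968027 249.99248495] [-1.79998857e+02  7.49247038e-04 -2.38923918e-03] -0.18038743047157701 [-0.25700108  0.08773002  0.38041149]
board 0.95 [ 51.2 335.4 100.7  71.5]
board 0.83 [481.6  81.5  60.9 103.2]
wing_nut 0.91 [318.5 217.9  66.3  40. ]
strap 0.96 [315.  209.   67.3  96.3]
strap 0.45 [ 10.6 220.1  21.1  61.1]
offcut 0.66 [248.2 187.7 268.2 158.9]
offcut 0.6 [225.8 241.5  42.7  29. ]
```

View pics/w1b.png

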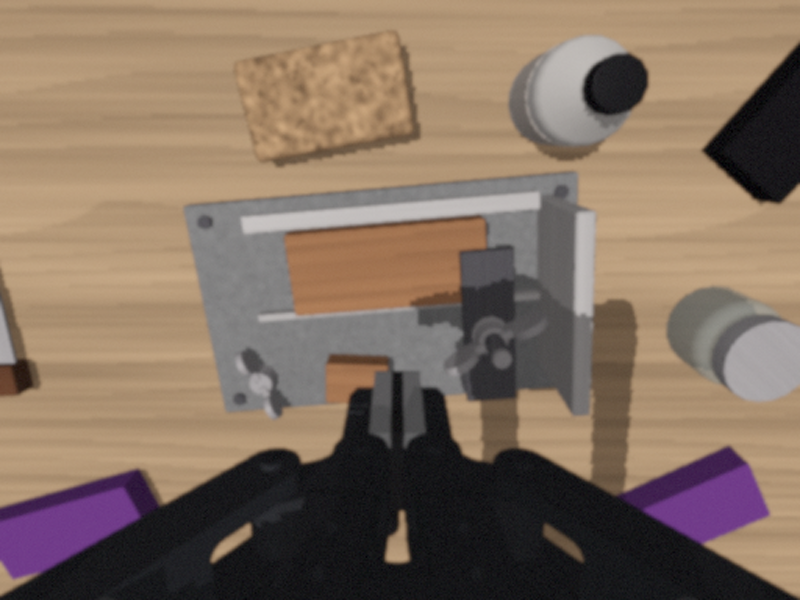

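```bash
cat >> h.py <<'E'
def K1():
    d=np.load("K1.npz"); return get_calibration("wrist"),d['R'],d['t']
def toW(pose,P):
    x,y,a=pose; P=np.atleast_2d(P).astype(float); c,s=np.cos(a),np.sin(a)
    return np.c_[x+c*P[:,0]-s*P[:,1],y+s*P[:,0]+c*P[:,1],P[:,2]]
E
python3 - <<'E'
from h import *
from scipy.optimize import least_squares
K=K1(); s=1.5625
J=np.array([[101,215,12],[101,-75,12],[-71,215,12],[0,0,102]]);U=np.array([[186,207],[577,173],[225,411],[502,357]])/s
f=lambda p:(proj(K,toW(p,J))-U).ravel()
r=least_squares(f,[489,14,-.08]); print(r.x,np.degrees(r.x[2]),r.fun.reshape(-1,2).round(1))
p=r.x; np.save("pose.npy",p)
c,sn=np.cos(p[2]),np.sin(p[2])
def inv(w): d=w[:2]-p[:2]; return np.array([c*d[0]+sn*d[1],-sn*d[0]+c*d[1]])
for uv in ((285,233),(483,218),(296,313)): print("board",inv(ray(K,np.array(uv)/s,40)).round(1))
im=cv2.imread("pics/w1.png"); im=cv2.resize(im[140:270,90:390],None,fx=2.6,fy=2.6,interpolation=cv2.INTER_CUBIC)
def draw(P,col,closed=True):
    q=((proj(K,toW(p,P))-[90,140]+.5)*2.6).astype(np.int32); cv2.polylines(im,[q],closed,col,1)
draw([[87,-44,12],[-45,-44,12],[-45,-44,100],[87,-44,100]],(0,255,0))
draw([[-53,-18,58],[59,-18,58],[59,18,58],[-53,18,58]],(0,255,255))
for q,col in ((0.3,(255,0,0)),(.8,(0,0,255)),(1.3,(255,0,255))):
    z=50-1.27*q
    for h in (39,): draw([[38*np.cos(q),-38*np.sin(q),z+h],[-38*np.cos(q),38*np.sin(q),z+h]],col)
cv2.imwrite("pics/o1.png",im); print(im.shape)
E
```

```text
[4.89630654e+02 2.05323870e+01 8.36188552e-02] 4.7910074901232695 [[-2.4 -1. ]
 [ 1.7 -1.1]
 [ 0.2  0.9]
 [ 0.5  1.7]]
board [ 79.1 136.3]
board [77.9 -0.4]
board [ 20.4 137.1]
(338, 780, 3)
```

View pics/o1.png

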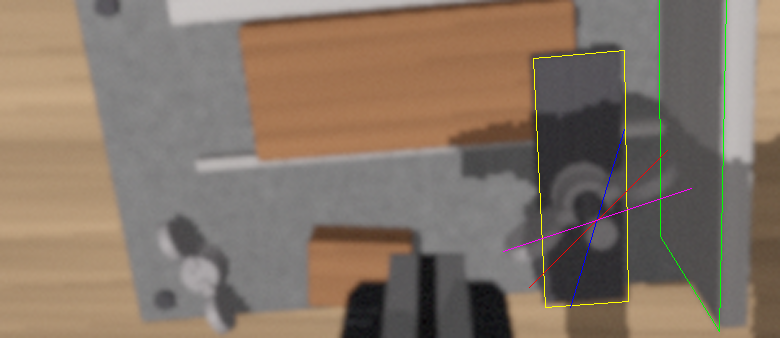

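The picture confirms the pine board in the trough, with its free end at jig y≈136.5 and about 40 mm to go to the stop. The nut reads q≈1.0 to 1.1. The jig model fits within about 2 px, so I'm pushing the board now.

```bash
cat >> h.py <<'E'
def J(x,y,z): return toW(np.load("pose.npy"),[[x,y,z]])[0]
def frc():
    p=np.load("pose.npy"); f=np.array(get_obs()['wrist_force']); c,s=np.cos(p[2]),np.sin(p[2])
    return np.array([c*f[0]+s*f[1],-s*f[0]+c*f[1],f[2]])
YAW=94.79
E
python3 - <<'E'
from h import *
A=[180,0,YAW]
goto(J(47,166,110),A); move_l(J(47,166,22),speed=120); wait(.2); f0=frc(); print("f0",f0.round(2))
move_l(J(47,113,22),speed=50); print((frc()-f0).round(2))
y=113
while y>98:
    y-=1; move_l(J(47,y,22),speed=20); wait(.05); f=frc()-f0
    print(y,f.round(1))
    if abs(f[1])>8: break
o=get_obs();print(o['t'],o['tcp_pos'],J(47,y,22))
E
```

```text
f0 [-0.83  0.17 -0.04]
[-0.03  0.15  0.02]
112 [ 0.4  0.8 -0.1]
111 [ 1.2  0.9 -0.8]
110 [1.1 0.4 0.2]
109 [ 1.6 -1.1  0.4]
108 [0.3 0.1 0.2]
107 [ 1.3 -0.4 -0.1]
106 [0.7 4.  0.9]
105 [0.2 8.  0.4]
104 [ 0.8 10.8  0.1]
10.675 [527.54820235 130.75903343  22.10819551] [527.78020511 128.09451676  22.        ]
```

```bash
cat >> h.py <<'E'
def look(tag,qs):
    wait(.2); K=cam("wrist"); im=get_image("wrist")[:,:,::-1]; cv2.imwrite(f"pics/{tag}.png",im)
    p=np.load("pose.npy"); c=proj(K,J(20,30,40))[0].astype(int); x0=max(0,c[0]-130); y0=max(0,c[1]-100); 
    g=cv2.resize(im[y0:y0+200,x0:x0+260],None,fx=3,fy=3,interpolation=cv2.INTER_CUBIC)
    for q,col in zip(qs,((255,0,0),(0,0,255),(255,0,255))):
        z=50-1.27*q+39; P=[[38*np.cos(q),-38*np.sin(q),z],[-38*np.cos(q),38*np.sin(q),z]]
        cv2.polylines(g,[((proj(K,toW(p,P))-[x0,y0]+.5)*3).astype(np.int32)],False,col,1)
    cv2.imwrite(f"pics/{tag}c.png",g)
E
python3 - <<'E'
from h import *
move_l(J(47,113,22),speed=60); move_l(J(47,113,130),speed=200)
goto([560,30,230],[180,0,4.79]); look("w2",(0.9,1.2)); print(get_obs()['t'])
E
```

```text
13.1583
```

View pics/w2c.png

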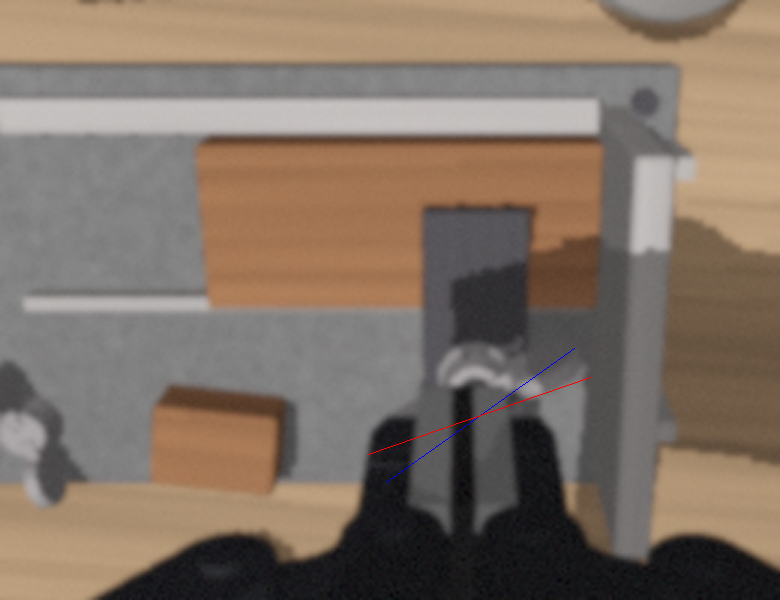

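Picture: the board now meets the end stop at column 600 of the crop. The fingers hide the nut, but its right wing near (585,370) agrees with q≈1.1. Next come the strokes, with the finger face laid flat along the wing.

```bash
cat >> h.py <<'E'
def F(phi,q,off=17.5,r=28,dz=18,z=None):
    a=np.radians(phi); u=np.array([np.cos(a),np.sin(a)]); n=np.array([-u[1],u[0]]); c=r*u+off*n
    return J(c[0],c[1],50-1.27*q+dz if z is None else z),[180,0,phi+4.79]
def enter(phi,q):
    p,A=F(phi,q,z=130); goto(p,A); p,A=F(phi,q); move_l(p,A,speed=120); wait(.15); f=frc(); print("enter",phi,f.round(1)); return f
def sweep(a,b,qoff,f0,step=10,speed=30,lim=25):
    "qoff: q(deg)=qoff-phi"
    log=[]
    for phi in np.arange(a-step,b-.01,-step):
        p,A=F(phi,np.radians(qoff-phi)); move_l(p,A,speed=speed); f=frc()-f0; m=np.hypot(f[0],f[1]); u=np.radians(phi)
        log.append((int(phi),round(m,1)))
        if m>lim or abs(f[2])>lim: print("STOP",phi,f); break
    print(log); return phi
def leave(phi,q):
    p,A=F(phi+6,q,off=19); move_l(p,A,speed=40); move_l(p+[0,0,130-p[2]],A,speed=150)
E
python3 - <<'E'
from h import *
f0=enter(145,1.1); e=sweep(145,-30,180,f0); print(get_obs()['t'])
leave(e,np.radians(180-e)); print(get_obs()['t'])
E
```

```text
enter 145 [-0.1 -0.4  0.1]
[(135, np.float64(0.7)), (125, np.float64(0.6)), (115, np.float64(0.5)), (105, np.float64(1.6)), (95, np.float64(0.4)), (85, np.float64(0.1)), (75, np.float64(1.2)), (65, np.float64(0.4)), (55, np.float64(0.4)), (45, np.float64(0.6)), (35, np.float64(0.4)), (25, np.float64(0.3)), (15, np.float64(1.2)), (5, np.float64(0.4)), (-5, np.float64(0.8)), (-15, np.float64(0.8)), (-25, np.float64(0.6))]
21.9833
22.8417
```

```bash
python3 - <<'E'
from h import *
goto([545,95,230],[180,0,4.79]); look("w3",(3.3,3.58)); print(get_obs()['t'])
E
```

```text
23.6417
```

View pics/w3c.png

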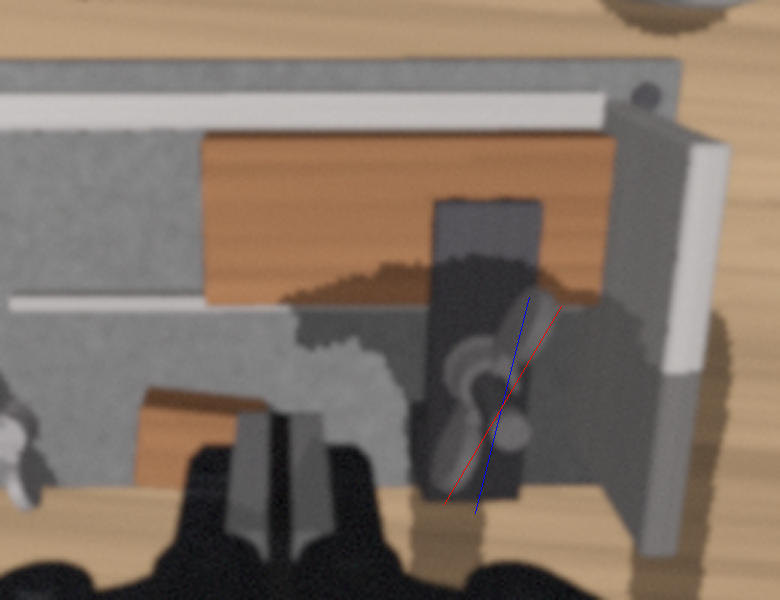

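Picture: the nut has turned, with wings running from (545,295) to (445,490), so q≈3.5 as planned, and the board is still against the stop. On to stroke 2.

```bash
python3 - <<'E'
from h import *
f0=enter(178,3.5); e=sweep(178,-28,360,f0); print(get_obs()['t'])
leave(e,np.radians(360-e)); 
goto([545,95,230],[180,0,4.79]); look("w4",(6.5,6.75)); print(get_obs()['t'])
E
```

```text
enter 178 [ 0.2 -0.3 -0.3]
[(168, np.float64(0.5)), (158, np.float64(0.4)), (148, np.float64(1.1)), (138, np.float64(1.2)), (128, np.float64(0.9)), (118, np.float64(0.4)), (108, np.float64(0.8)), (98, np.float64(0.8)), (88, np.float64(0.6)), (78, np.float64(0.8)), (68, np.float64(0.7)), (58, np.float64(1.4)), (48, np.float64(0.5)), (38, np.float64(0.7)), (28, np.float64(0.7)), (18, np.float64(0.6)), (8, np.float64(0.6)), (-2, np.float64(0.5)), (-12, np.float64(0.6)), (-22, np.float64(1.0))]
34.1
35.7833
```

View pics/w4c.png

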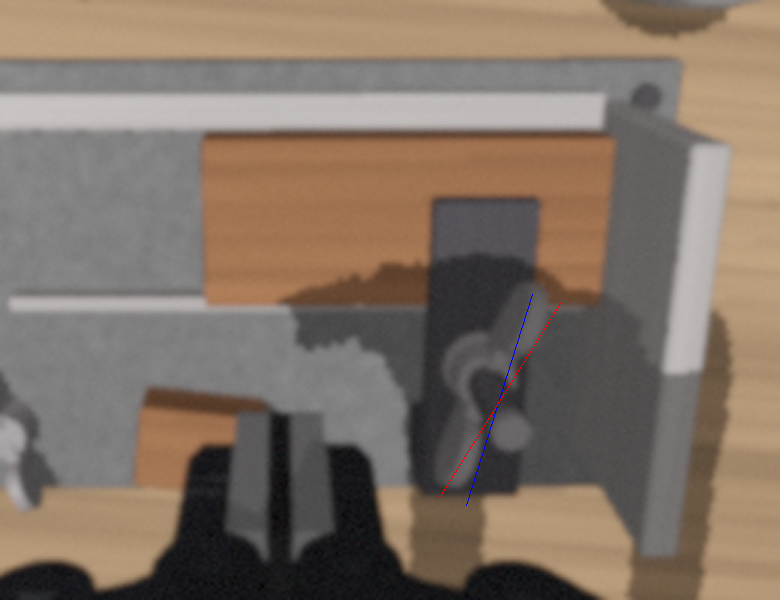

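Picture: the wings are at q≈6.6 and the board is still butted. Now the final stroke, with a force stop.

```bash
python3 - <<'E'
from h import *
f0=enter(178,6.6); e=sweep(178,106,540,f0)
for _ in range(25):
    e-=1.5; p,A=F(e,np.radians(min(540-e,450))); move_l(p,A,speed=12); wait(.05); f=frc()-f0
    o=get_obs(); print(round(e,1),f.round(1),(np.array(o['tcp_pos'])-p)[:2].round(1))
    if np.hypot(f[0],f[1])>16: break
wait(.3); print((frc()-f0).round(1))
leave(e,7.8); goto([545,95,230],[180,0,4.79]); look("w5",(7.6,7.85)); print(get_obs()['t'])
E
```

```text
enter 178 [-1.2 -0.3  0.2]
[(168, np.float64(2.0)), (158, np.float64(2.0)), (148, np.float64(1.5)), (138, np.float64(1.1)), (128, np.float64(1.7)), (118, np.float64(1.6)), (108, np.float64(0.8))]
106.5 [ 0.4 -0.1 -0.1] [-0.2 -0.1]
105.0 [-0.2  0.4  0.6] [-0.1 -0. ]
103.5 [ 0.4  0.5 -0.8] [0. 0.]
102.0 [0.8 0.3 0.8] [0. 0.]
100.5 [0.6 1.  0.7] [-0.  0.]
99.0 [1.2 0.2 0.4] [-0.  0.]
97.5 [ 0.1  0.5 -0.3] [0. 0.]
96.0 [0.2 0.6 0.1] [-0.  0.]
94.5 [-0.1  0.3  0.2] [-0.1  0. ]
93.0 [0.3 1.  0.9] [-0.1  0. ]
91.5 [-0.4  1.2  0.7] [-0.1  0. ]
90.0 [0.2 1.3 0.4] [-0.1  0. ]
88.5 [-0.6  2.   0.2] [-0.1  0. ]
87.0 [-1.3  1.9  0.2] [-0.1  0.1]
85.5 [-3.5  1.2  1.5] [-0.7 -0. ]
84.0 [-4.3  1.2  4.3] [-1.5 -0. ]
82.5 [-7.6  0.9  5.2] [-2.3 -0.1]
81.0 [-8.9  1.1  7.1] [-3.1 -0.1]
79.5 [-9.9  0.5  8.6] [-3.9 -0.2]
78.0 [-12.1   1.7   9.3] [-4.7 -0.2]
76.5 [-13.7   0.6  10.5] [-5.5 -0.1]
75.0 [-14.6   1.6  12.1] [-6.3 -0.1]
73.5 [-16.3   0.8  12.8] [-7.1 -0.1]
[-16.    1.5  11.4]
51.5083
```

View pics/w5c.png

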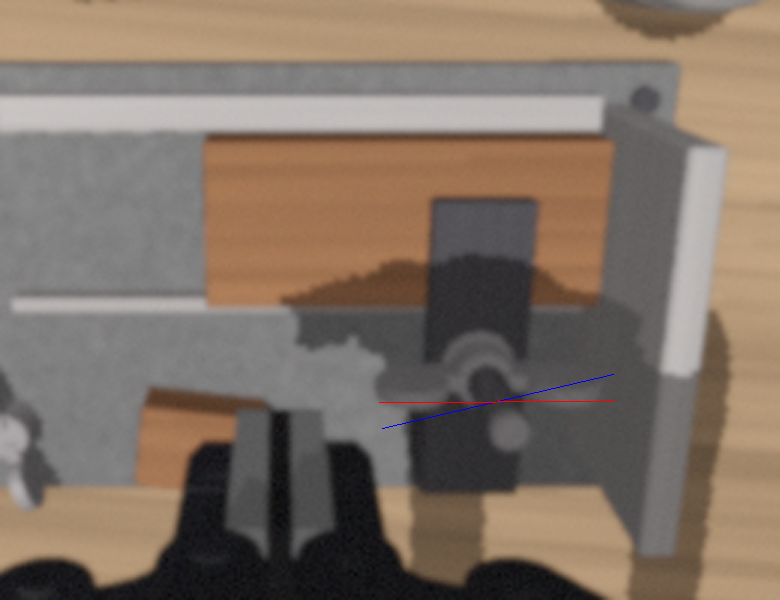

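Picture: the wings lie along the 7.85 line (row ~400), the board is butted at column ~605, and the offcut and spare nut have not moved. The arm is clear.

```bash
python3 -c "
from station import *
print(sign_off(), get_obs()['t'])"
```

```text
the job is handed in; nothing more can be done
the job is handed in; nothing more can be done
```

The job is handed in: the board is butted against the end stop and the wing nut ran down to its hard stop in three strokes (about 20 N at most at the finger). The last picture, at 51.5 s, shows the arm clear and the offcut and spare nut unmoved; I couldn't measure the strap's force on the board, and sign-off gave no verdict.

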